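# Clamp the panel and hold the drill guide at its mark

## Task

Close up the shelf-pin drilling jig for the next hole: first swing its yellow hold-down flap fully down over the panel, and only then take the red grip and pull the spring-return drill guide along its rail until its red pointer stands over the orange mark. Finish while still holding the guide there, ready for drilling (the spring takes it back if you let go); leave the panel in its nest and the other things on the bench where they are.

Things in the scene. Friction and masses are not known exactly. Their poses are not given: they have to be found in the camera images.
- jig: The drilling jig, fixed: a plywood board 250 x 340 x 18 mm. Origin: centre of its underside, at bench height; x away from the robot, y left along the guide's rail, z up. Rail (22 wide, top 30 mm above the bench) at x = -60; yellow end blocks at y = +-130, top 42. White ticked scale at x = -100. The panel's nest is behind the rail; rear fence at x = 85 to 99, top 40 mm above the bench.
- hold_down (a joint): Angle of the yellow hold-down flap, rad: 0 = fully down on the panel (its stop), growing as it swings up and back, away from the robot; starts between 0.9 and 1.25, at most 1.5. The hinge is stiff: the flap stays where it is left and takes about 1 to 3 N at its free edge to push over.
- flap_hinge (a point): Point on the flap's hinge axis, midway along; the axis runs along the jig's y, at x = 112 mm in the jig and 50 mm above the bench. Axes are the flap's: x from its free edge to the hinge, z out of its outer face. Steel hinge cheeks at jig y = +-134 mm rise to 58 mm above the bench.
- flap_edge (a point): Point on the outer (top when closed) face of the yellow flap, midway along, 12 mm in from its free edge, 75 mm from the hinge axis; axes as the flap's. The flap is a plate 240 mm long (jig's y), 8 mm thick, reaching from 12 to 87 mm from the hinge axis; closed, its outer face is 52 mm above the bench.
- guide: The drill guide: steel carriage 40 x 44 mm on the rail (top 44 mm above the bench) with the red grip on it, a red pointer to the front over the scale, and a steel arm to the back over the panel (30 wide, top 49 mm above the bench) ending in a brass bushing (22 across, top 59 mm, 60 mm behind the carriage's middle). Origin: at bench height below the carriage's middle; axes as the jig's.
- guide_grip (a point): Point in the red grip, on its centre plane, 80 mm above the bench. The grip is an upright plate 14 mm thick along the jig's y (the direction of pull), 40 mm wide along x, from 44 to 100 mm above the bench, free on both sides and above: pinch it from above across its 14 mm. Axes as the jig's.
- pointer_tip (a point): Front end of the guide's red pointer, a 3 mm wide needle 32 mm above the bench, just over the scale; it has the same jig y as the grip and travels with it along the jig's +y, from jig y = -85 mm by at most 140 mm. The spring pulls back with about 3 N at the start, 60 N per metre more (5.5 to 10 N at the mark); let go, the guide runs back. The mark stands 40 to 110 mm from the start.
- mark: The orange mark, a clip 10 mm wide along the jig's y, 26 mm along x, 5 mm thick, fixed on the white scale. Origin: centre of its underside, 20 mm above the bench; axes as the jig's. The pointer passes above it without touching, and is on the mark when the tip's y in this frame is 0 within half the width.
- panel: The loose brown wooden panel lying in the jig, 100 x 262 x 18 mm, long side along the jig's y. Origin: centre of its underside, 18 mm above the bench.
- panel_nest (a point): Where the panel's origin belongs in the jig, on the base board (fixed point).
- glue: Bystander: white glue bottle with orange label and red cap, 60 mm across, 190 mm tall, close beside the jig. Origin: centre of its underside.
- brads: Bystander: clear open case of brads, 90 x 65 x 28 mm, close beside the jig. Origin: centre of its underside.
- tape: Bystander: yellow tape measure, 62 x 34 x 60 mm, close beside the jig. Origin: centre of its underside.
- drill: Bystander: yellow and black cordless drill standing on its battery, 210 mm tall, to the right. Origin: centre of its underside; the chuck points to its -x and reaches 150 mm out (bit tip 193 mm).
- pencils: Bystander: steel cup with pencils, 74 mm across, pencils to 170 mm, to the left. Origin: centre of its underside.
- offcuts: Bystander: two offcuts glued together, 200 x 55 x 36 mm, to the right near the robot. Origin: centre of its underside.

How it is judged:
On the way, in this order (a step that is already met when the one before it is completed fails the run):
1. the hold-down flap is fully down (value of joint hold_down below 0.06 rad), for 0.2 s.
2. the guide's pointer stands over the mark and the robot holds it there (y of pointer_tip in the frame of mark between -0.005 and 0.005 m and value of joint hold_down below 0.06 rad and contact force between any of the fingers, the arm and guide above 2 N), for 0.5 s.
At the end, for the whole second after the job is handed in: The robot is still holding the guide (contact above 2 N against its spring) with the pointer tip within 5 mm of the middle of the orange mark along the scale, the guide at rest (below 10 mm/s), the flap fully down (below 0.06 rad), and the panel in its nest (within 12 mm) (all of step 2 and linear speed of guide below 0.01 m/s and z of panel in the frame of jig below 0.024 m and distance between panel and panel_nest below 0.012 m); the arm keeps its last pose, push and grip.
It fails at once if the guide is pulled out (more than 20 mm) while the flap is still up (above 0.15 rad) (y of guide in the frame of jig above -0.065 m and value of joint hold_down above 0.15 rad).
It fails at once if a bystander is moved by more than 40 mm (distance of any of glue, brads, tape, drill, pencils, offcuts from where it was at the start of the episode above 0.04 m).
It fails at once if the panel leaves its nest (more than 25 mm) (distance between panel and panel_nest above 0.025 m).
It also fails if it takes over 50 s, if anything falls off the work surface, if the arm or the gripper's body presses on something with over 40 N, if the wrist force passes 120 N, or if a joint passes its speed limit or range.

## Robot

A 6-joint arm with a two-finger parallel gripper is mounted at the origin on the work surface. World frame = base frame: x ahead of the robot, y to its left, z up, the work surface at z = 0. Lengths are in m, angles in rad, forces in N, time in s.
With the tool pointing down it reaches from about 0.225 to 0.875 m from the base axis. Payload 3.4 kg.
Tool frame: the origin (TCP) lies between the finger pads; the fingertips stand 25 mm ahead of it and the grasp point (between the pads) lies 6 mm ahead of it (manip.tips_ahead is the distance from the TCP to the fingertips, in m); z points along the fingers, x is the direction in which the jaws open and shut, and the axes are right-handed (so a half turn about z gives the same grasp; the last joint's range is limited). The gripper opens to 85 mm and grips with 20 to 120 N. Pads are 22 mm wide; open, the fingers measure 114 mm over their backs; the gripper's body (76 mm by 85 mm) begins 54 mm behind the grasp point. The pads swing forward as they close: fully open they stand 13 mm farther back than shut.
Start: joints at [1.009, 0.276, 1.505, -0, 1.361, -0.121], TCP at [0.245, 0.52, 0.217] pointing down, gripper open.
Joint ranges: [-2.89, 2.89], [-0.75, 2.08], [0.22, 2.7], [-1.18, 4.32], [0.11, 2.71], [-2.7, 2.7]. Speed limits (rad/s): [2.57, 2.57, 3.14, 3.14, 3.14, 3.14].

## Interface

Orientations are given as a unit quaternion [w, x, y, z].
In Python, from rig import manip gives the robot as it stands. The module is installed in compiled form; this text tells all that it offers.
- The arm moves only by the tool send_rows, never from a script. Its argument "plan" is a list of rows, each an object with "linear": the shift along the tool's x, y, z in m, a list of three; "delta_rot": the turn, a rotation vector about the tool's x, y, z in degrees, a list of three; "fingers": the finger opening in m, from 0 to 0.0854. A call has 1 to 12 rows; each row shifts and turns the pose as measured when the row begins, along the tool's axes as they then stand; what a row does not reach is not made up. A row lasts 1/12 s, in which the tool goes at most 41.7 mm and 7.16 degrees, less where a joint would pass 70% of its speed; a pose out of reach is approached as far as the arm can. A call with a gripper value outside its range is refused whole. The fingers move at their own pace and stop on an object; "force" is the grip in N (left out, the last holds). Time passes only in rows, so rows that do not move let the fingers close. It gives the time, the measured TCP pose, the force and the opening at its end, in the units of the state.
- manip.get_state(): the state, without advancing time (a new reading comes with each control period).
- manip.get_image(name): name is "scene" or "top" or "wrist"; returns the picture (420x560x3 uint8, red, green, blue); there is no depth.
- manip.camera_info(name): a dict with "K" (3x3 intrinsics, pixels), "rvec" (rotation vector, rad) and "tvec" (3), from world to camera coordinates, as OpenCV has them. Camera axes: x right, y down, z forward; pixel columns grow to the right and rows downward; lengths in m; the calibration is good to about 2 mm. A picture is of the moment at which its call begins: read the wrist's pose just before it. camera_info takes no time and is no camera call; for the wrist camera it gives the pose at the moment of the call.
- manip.sign_off(): hands the job in, once; it reports no verdict.
Trained networks look in the newest picture that a camera, given by its name, has taken for a name from the list of things; names that differ only in an ending like _2 or _b are one class to them, and where a whole thing is asked for, a point or a joint stands for the part that bears it (a point fixed in the world has none). Each returns a list of dicts, best first, with "p" (0 to 1); they miss things now and then, are a little off and sometimes report something else, mostly with a low value. They report only what shows in the picture. A call takes as long as a camera call.
- manip.find_in(thing, camera): "extent" ([left, top, right, bottom] in pixels, round what is visible of it).
- manip.masks_of(thing, camera): "pixels" (420x560 bool, what is visible of it) and "extent" ([left, top, right, bottom] in pixels, round what is visible of it).
The state is a dict: "clock": time; "qpos": joint angles; "qd": joint speeds; "effort": joint torques, N m; "position": TCP position; "ee_rot": TCP orientation; "contact_force": force on the tool from outside, world axes, zero at the start; "moment": the same for the moment, N m; "width": finger opening in m.
Only numpy, scipy, OpenCV 4.12 (cv2) and the standard library are available. Lean on these libraries where they do the work, as an engineer would, in place of code of your own. Each camera call takes 0.05 s, during which the arm holds its last target. There are 200 camera calls.

## Working session

There is one attempt and no reset: what is moved stays moved. The work goes in short steps, Python scripts to look and compute and a tool call to move; the robot and the scene stay as the last step left them, time stands still between calls to the robot, and variables do not carry over. Pictures are saved under pics/ and viewed, about 8 in all and at most 12, crops included, and the job is handed in when it is done.

Besides the shell and the picture viewer there is one more tool, called after "Request:" as a command line: name --argument value ..., lists and objects as JSON in quotes. send_rows: Moves the arm, as the interface text tells. Its arguments: {"type":"object","properties":{"plan":{"type":"array","items":{"type":"object","properties":{"linear":{"type":"array","items":{"type":"number"}},"delta_rot":{"type":"array","items":{"type":"number"}},"fingers":{"type":"number"}}}},"force":{"type":"number"}},"required":["plan"]}

```bash
mkdir -p pics; cat > h.py <<'E'
from rig import manip
import numpy as np, cv2
from scipy.spatial.transform import Rotation as R
def cam(n):
    c=manip.camera_info(n); return np.array(c["K"],float),cv2.Rodrigues(np.array(c["rvec"],float))[0],np.array(c["tvec"],float).ravel()
def proj(n,P):
    K,Rm,t=cam(n); p=(K@(Rm@np.atleast_2d(P).T+t[:,None])); return (p[:2]/p[2]).T
def onz(n,uv,z):
    K,Rm,t=cam(n); d=Rm.T@np.linalg.inv(K)@np.array([uv[0],uv[1],1.]); c=-Rm.T@t
    return c+d*(z-c[2])/d[2]
def save(n,f):
    im=manip.get_image(n); cv2.imwrite("pics/"+f,im[:,:,::-1]); return im
E
python3 - <<'E'
from h import *
s=manip.get_state(); print({k:np.round(v,3) for k,v in s.items()}, manip.tips_ahead)
a=save("scene","s0.png"); b=save("top","t0.png")
cv2.imwrite("pics/c0.png",cv2.resize(np.vstack([a,b])[:,:,::-1],None,fx=.71,fy=.71))
for n in ["guide_grip","pointer_tip","mark","jig","panel","hold_down","guide","glue","brads","tape"]:
    for c in ["scene","top"]:
        r=manip.find_in(n,c)[:2]; print(n,c,[(np.round(q["extent"]),round(q["p"],2)) for q in r])
E
```

```text
{'clock': np.float64(0.0), 'qpos': array([ 1.009,  0.277,  1.506, -0.   ,  1.361, -0.121]), 'qd': array([-0.001,  0.   , -0.002, -0.002,  0.   ,  0.001]), 'effort': array([ 0.0000e+00, -4.1678e+01, -2.4581e+01, -0.0000e+00,  1.1000e-02,
       -0.0000e+00]), 'position': array([0.245, 0.52 , 0.217]), 'ee_rot': array([ 0.   ,  0.845,  0.535, -0.001]), 'contact_force': array([ 0.328, -0.281,  0.155]), 'moment': array([0.004, 0.009, 0.039]), 'width': np.float64(0.085)} 0.025
guide_grip scene [(array([256., 173., 272., 194.]), 0.64), (array([345., 208., 357., 235.]), 0.64)]
guide_grip top [(array([311., 214., 328., 241.]), 0.83)]
pointer_tip scene [(array([255., 169., 269., 195.]), 0.72)]
pointer_tip top [(array([313., 213., 328., 242.]), 0.64)]
mark scene []
mark top [(array([312., 214., 328., 243.]), 0.28)]
jig scene [(array([212., 171., 339., 251.]), 0.94), (array([255., 169., 268., 192.]), 0.22)]
jig top [(array([243., 178., 350., 267.]), 0.7)]
panel scene [(array([296., 204., 316., 227.]), 0.51)]
panel top [(array([252., 193., 329., 234.]), 0.85)]
hold_down scene [(array([225., 183., 300., 235.]), 0.55)]
hold_down top [(array([255., 180., 324., 204.]), 0.62)]
guide scene []
guide top [(array([315., 212., 328., 241.]), 0.78)]
glue scene [(array([192., 155., 217., 212.]), 0.61)]
glue top [(array([343., 176., 365., 204.]), 0.72)]
brads scene [(array([317., 233., 350., 265.]), 0.87)]
brads top [(array([211., 191., 234., 220.]), 0.94), (array([253., 179., 329., 201.]), 0.29)]
tape scene [(array([346., 203., 357., 237.]), 0.88), (array([227., 187., 304., 234.]), 0.73)]
tape top [(array([219., 234., 237., 253.]), 0.45)]
```

View pics/t0.png

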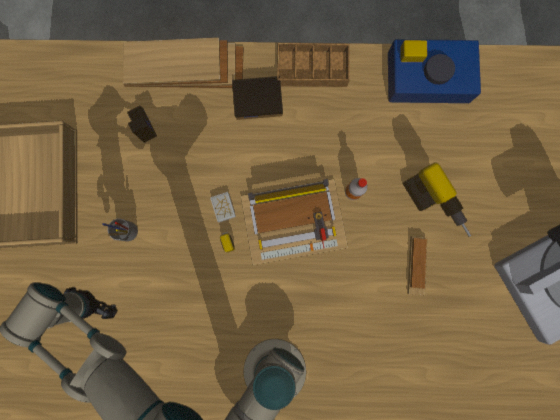

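View pics/s0.png

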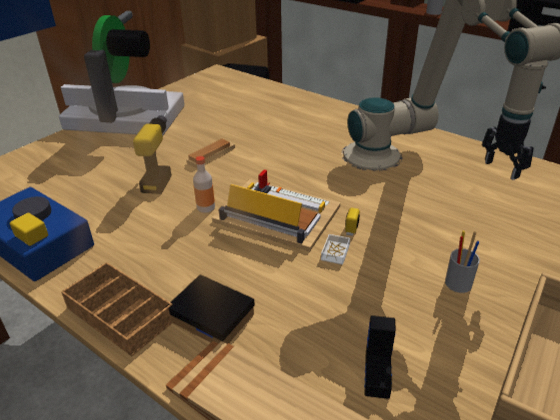

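```bash
python3 - <<'E'
from h import *
a=cv2.imread("pics/t0.png")[165:275,225:370]
cv2.imwrite("pics/tc.png",cv2.resize(a,None,fx=5.4,fy=5.4,interpolation=cv2.INTER_CUBIC))
for uv in [(243,185),(331,178),(347,247),(255,264)]: print(onz("top",uv,.018))
K,Rm,t=cam("top"); print(-Rm.T@t,K[0,0])
E
```

```text
[0.64036447 0.12344524 0.018     ]
[ 0.67067208 -0.19086798  0.018     ]
[ 0.42570515 -0.2470276   0.018     ]
[0.3609233  0.07394196 0.018     ]
[ 0.36333276 -0.01035352  1.55832237] 437.3767659990714
```

View pics/tc.png

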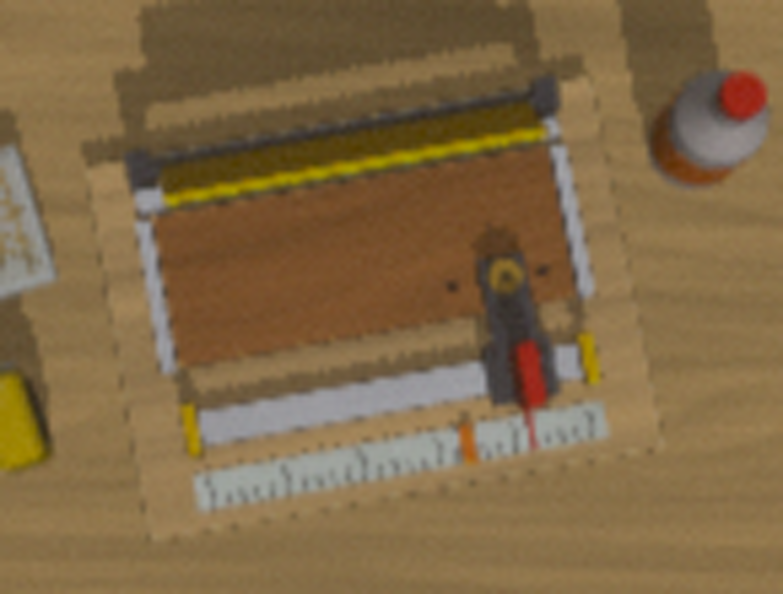

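```bash
cat > fit.py <<'E'
from h import *
from scipy.optimize import least_squares
f=lambda u,v:(225+(u+.5)/5.4-.5,165+(v+.5)/5.4-.5)
pts=[((-125,170,18),(152,540)),((-125,-170,18),(655,450)),((-60,130,42),(192,428)),((-60,-130,42),(589,358)),((112,134,58),(141,170)),((112,-134,58),(543,94)),((-100,None,20),None)][:6]
J=np.array([p for p,_ in pts])/1000.; uv=np.array([f(*q) for _,q in pts])
def W(p,P): return R.from_euler('z',p[2]).apply(P)+[p[0],p[1],0]
g=[((0,60),.059,(505,273)),((0,-0),.1,(531,347))]
def res(p):
    r=(proj("top",W(p,J))-uv).ravel()
    gb=proj("top",W(p,np.array([[0,p[3],.059]])))[0]-f(505,273)
    pt=proj("top",W(p,np.array([[-.106,p[3],.032]])))[0]-f(533,440)
    mk=proj("top",W(p,np.array([[-.1,p[4],.025]])))[0]-f(467,441)
    return np.r_[r,gb,pt[0],mk]
s=least_squares(res,[.52,-.06,.2,-.085,-.04]); print(np.round(s.x,4),np.round(s.fun,2))
np.save("jig.npy",s.x)
p=s.x
# flap angle from edge yellow: free edge at crop (355,166): 
for a in [.9,1,1.1,1.2]:
    e=np.array([[.112-.087*np.cos(a),y,.050+.087*np.sin(a)] for y in(.12,-.12)])
    print(a,(proj("top",W(p,e))-[225,165])*5.4, proj("scene",W(p,e)))
print("grip",W(p,np.array([[-.06,p[3],.08]])),"hinge",W(p,np.array([[.112,0,.05]])))
for n in["glue","brads","tape","drill"]:
    r=manip.find_in(n,"top")
    if r: e=r[0]["extent"]; print(n,onz("top",((e[0]+e[2])/2,(e[1]+e[3])/2),.05))
E
python3 fit.py
```

```text
[ 0.5135 -0.0579  0.1955 -0.0859 -0.0447] [-0.82  0.25  1.65 -0.38 -0.47  0.29 -0.12 -0.08 -0.9  -0.79  0.49 -0.31
  0.08  0.44 -0.    0.09  0.51]
0.9 [[164.75696523 229.8105939 ]
 [548.24609675 160.94750117]] [[304.03300789 202.11705958]
 [233.53985384 182.98086521]]
1 [[162.3398817  217.50558821]
 [546.91635845 148.46920041]] [[303.05546092 201.98337775]
 [232.25384248 182.75645625]]
1.1 [[159.84426774 204.54741473]
 [545.3050028  135.37545349]] [[301.99816183 202.13787231]
 [230.89294584 182.80494214]]
1.2 [[157.29875591 191.08305974]
 [543.4289305  121.81505928]] [[300.87073623 202.58360135]
 [229.47004256 183.12999305]]
grip [[ 0.47128285 -0.15379884  0.08      ]] hinge [[ 0.62332017 -0.03610623  0.05      ]]
glue [ 0.62295036 -0.26739626  0.05      ]
brads [0.56206545 0.19024383 0.05      ]
tape [0.43016763 0.16707846 0.05      ]
drill [ 0.60397897 -0.54936667  0.05      ]
```

Request:
send_rows --plan '[{"linear":[0,0,-0.01],"delta_rot":[0,0,-6.1],"fingers":0},{"linear":[0,0,-0.01],"delta_rot":[0,0,-6.1],"fingers":0},{"linear":[0,0,-0.01],"delta_rot":[0,0,-6.1],"fingers":0},{"linear":[0,0,-0.01],"delta_rot":[0,0,-6.1],"fingers":0},{"linear":[0,0,0],"delta_rot":[0,0,-6.1],"fingers":0},{"linear":[0,0,0],"delta_rot":[0,0,-6.1],"fingers":0},{"linear":[0,0,0],"delta_rot":[0,0,0],"fingers":0}]'

```text
clock: 1.88
position: [0.2452, 0.5198, 0.2589]
ee_rot: [0.0, 0.622, 0.783, -0.001]
contact_force: [-0.4, -0.1, 0.8]
width: 0.0008
```

```bash
cat >> h.py <<'E'
def jig():
    """TCP in jig frame, and tool-axes shift helper"""
    p=np.load("jig.npy"); s=manip.get_state(); q=s["ee_rot"]; r=R.from_quat([q[1],q[2],q[3],q[0]])
    Rj=R.from_euler('z',p[2]); tj=Rj.inv().apply(np.array(s["position"])-[p[0],p[1],0])
    Rt=Rj.inv()*r
    want=R.from_matrix(np.array([[0,1,0],[1,0,0],[0,0,-1.]]).T)
    print("t",round(float(s["clock"]),2),"jig",np.round(tj,4),"F",np.round(s["contact_force"],1),"w",round(float(s["width"]),4),"rot to go(tool,deg)",np.round((Rt.inv()*want).as_rotvec(degrees=True),1),"q",np.round(s["qpos"],2))
    return tj,Rt
def shift(P):
    tj,Rt=jig(); print("tool shift to",P,np.round(Rt.inv().apply(np.array(P)-tj),4))
E
python3 -c "
from h import *
shift([.125,0,.22])"
```

```text
t 1.88 jig [-0.151   0.6187  0.2589] F [-0.4 -0.1  0.8] w 0.0008 rot to go(tool,deg) [-0.   0.   1.9] q [ 1.01  0.26  1.43 -0.    1.46 -0.79]
tool shift to [0.125, 0, 0.22] [-0.6276  0.2552  0.0392]
```

Request:
send_rows --plan '[{"linear":[-0.035,0.0142,0],"delta_rot":[0,0,0.2],"fingers":0},{"linear":[-0.035,0.0142,0],"delta_rot":[0,0,0.2],"fingers":0},{"linear":[-0.035,0.0142,0],"delta_rot":[0,0,0.2],"fingers":0},{"linear":[-0.035,0.0142,0],"delta_rot":[0,0,0.2],"fingers":0},{"linear":[-0.035,0.0142,0],"delta_rot":[0,0,0.2],"fingers":0},{"linear":[-0.035,0.0142,0],"delta_rot":[0,0,0.2],"fingers":0},{"linear":[-0.035,0.0142,0],"delta_rot":[0,0,0.2],"fingers":0},{"linear":[-0.035,0.0142,0],"delta_rot":[0,0,0.2],"fingers":0},{"linear":[-0.035,0.0142,0],"delta_rot":[0,0,0.2],"fingers":0},{"linear":[-0.035,0.0142,0],"delta_rot":[0,0,0.1],"fingers":0},{"linear":[-0.035,0.0142,0],"delta_rot":[0,0,0],"fingers":0},{"linear":[-0.035,0.0142,0],"delta_rot":[0,0,0],"fingers":0}]'

```text
clock: 2.88
position: [0.5001, 0.133, 0.2561]
ee_rot: [-0.002, 0.643, 0.766, 0.002]
contact_force: [1.1, 0.8, -0.9]
width: 0.0003
```

```bash
python3 -c "
from h import *
shift([.125,0,.22])"
```

```text
t 2.88 jig [0.024  0.1898 0.2561] F [ 1.1  0.8 -0.9] w 0.0003 rot to go(tool,deg) [ 0.  -0.3 -1.3] q [ 0.12  0.17  1.55  0.01  1.42 -1.62]
tool shift to [0.125, 0, 0.22] [-0.1877  0.1053  0.0352]
```

Request:
send_rows --plan '[{"linear":[-0.031,0.0175,0.006],"delta_rot":[0,0,-0.6],"fingers":0},{"linear":[-0.031,0.0175,0.006],"delta_rot":[0,0,-0.6],"fingers":0},{"linear":[-0.031,0.0175,0.006],"delta_rot":[0,0,0],"fingers":0},{"linear":[-0.031,0.0175,0.006],"delta_rot":[0,0,0],"fingers":0},{"linear":[-0.031,0.0175,0.006],"delta_rot":[0,0,0],"fingers":0},{"linear":[-0.031,0.0175,0.006],"delta_rot":[0,0,0],"fingers":0},{"linear":[0,0,0],"delta_rot":[0,0,0],"fingers":0}]'

```text
clock: 3.47
position: [0.6454, -0.0482, 0.217]
ee_rot: [0.001, 0.646, 0.763, 0.002]
contact_force: [1.1, -0.0, -0.3]
width: -0.0001
```

```bash
python3 -c "
from h import *
shift([.13,0,.125])
a=save('wrist','w1.png')
p=np.load('jig.npy')
W=lambda P:R.from_euler('z',p[2]).apply(P)+[p[0],p[1],0]
print(proj('wrist',W([[.112,.134,.058],[.112,-.134,.058],[-.1,p[4],.025],[-.06,p[3],.1],[0,p[3],.059]])))"
```

```text
t 3.47 jig [ 0.1313 -0.0162  0.217 ] F [ 1.1 -0.  -0.3] w -0.0001 rot to go(tool,deg) [ 0.2 -0.1 -1.7] q [-0.18  0.38  1.34  0.    1.41 -1.92]
tool shift to [0.13, 0, 0.125] [ 0.016  -0.0021  0.092 ]
[[430.15657681 173.89659113]
 [165.62768897 181.91289174]
 [243.98338975 -51.62430928]
 [179.25377417 -41.4692813 ]
 [201.56275166  59.25492412]]
```

View pics/w1.png

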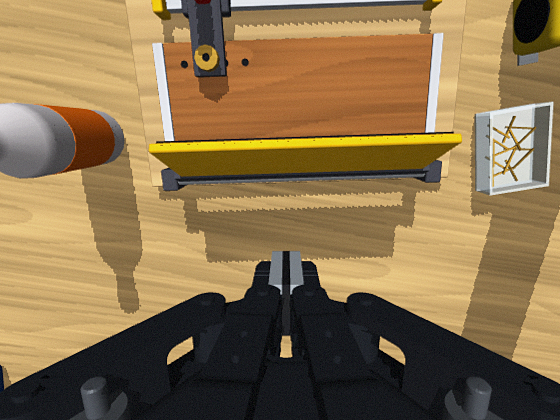

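Request:
send_rows --plan '[{"linear":[0.004,0.001,0.024],"delta_rot":[0,0,-0.5],"fingers":0},{"linear":[0.004,0.001,0.024],"delta_rot":[0,0,-0.5],"fingers":0},{"linear":[0.004,0.001,0.024],"delta_rot":[0,0,-0.5],"fingers":0},{"linear":[0.004,0.001,0.02],"delta_rot":[0,0,0],"fingers":0},{"linear":[0,0,0],"delta_rot":[0,0,0],"fingers":0}]'

```text
clock: 3.93
position: [0.6438, -0.026, 0.1247]
ee_rot: [-0.001, 0.64, 0.768, 0.004]
contact_force: [-0.7, 0.4, -0.3]
width: -0.0001
```

```bash
python3 -c "
from h import *
shift([.095,0,.133])"
```

```text
t 3.93 jig [0.1341 0.0059 0.1247] F [-0.7  0.4 -0.3] w -0.0001 rot to go(tool,deg) [ 0.3 -0.4 -0.8] q [-0.15  0.44  1.49  0.01  1.21 -1.91]
tool shift to [0.095, 0, 0.133] [-0.0064 -0.0389 -0.0085]
```

Request:
send_rows --plan '[{"linear":[-0.002,-0.013,-0.003],"delta_rot":[0,0,0],"fingers":0},{"linear":[-0.002,-0.013,-0.003],"delta_rot":[0,0,0],"fingers":0},{"linear":[-0.002,-0.013,-0.003],"delta_rot":[0,0,0],"fingers":0},{"linear":[0,-0.008,0.006],"delta_rot":[0,0,0],"fingers":0},{"linear":[0,-0.008,0.006],"delta_rot":[0,0,0],"fingers":0},{"linear":[0,-0.006,0.007],"delta_rot":[0,0,0],"fingers":0},{"linear":[0,-0.006,0.007],"delta_rot":[0,0,0],"fingers":0},{"linear":[0,-0.003,0.008],"delta_rot":[0,0,0],"fingers":0},{"linear":[0,-0.003,0.008],"delta_rot":[0,0,0],"fingers":0}]'

```text
clock: 4.68
position: [0.564, -0.0434, 0.1047]
ee_rot: [0.001, 0.641, 0.768, 0.003]
contact_force: [-22.0, -4.2, 34.9]
width: -0.0001
```

```bash
python3 -c "
from h import *
shift([.058,0,.076])"
```

```text
t 4.68 jig [0.0524 0.0044 0.1047] F [-22.   -4.2  34.9] w -0.0001 rot to go(tool,deg) [ 0.3 -0.1 -0.9] q [-0.2   0.34  1.7   0.    1.09 -1.96]
tool shift to [0.058, 0, 0.076] [-0.0043  0.0055  0.0287]
```

Request:
send_rows --plan '[{"linear":[0,0,-0.002],"delta_rot":[0,0,0],"fingers":0},{"linear":[0,0,0],"delta_rot":[0,0,0],"fingers":0}]'

```text
clock: 4.85
position: [0.5604, -0.0439, 0.1078]
ee_rot: [0.0, 0.641, 0.768, 0.001]
contact_force: [0.1, 0.1, -0.3]
width: 0.0001
```

```bash
python3 -c "
from h import *
shift([.058,0,.076])
a=save('wrist','w2.png');b=save('top','t2.png');s=save('scene','s2.png')
f=lambda i:cv2.resize(i,(560,420),interpolation=cv2.INTER_CUBIC)
cv2.imwrite('pics/c2.png',cv2.resize(np.hstack([a,f(s[140:260,190:350])])[:,:,::-1],(800,300)))"
```

```text
t 4.85 jig [0.0487 0.0046 0.1078] F [ 0.1  0.1 -0.3] w 0.0001 rot to go(tool,deg) [ 0.1 -0.1 -0.9] q [-0.2   0.34  1.7   0.    1.1  -1.95]
tool shift to [0.058, 0, 0.076] [-0.0045  0.0093  0.0318]
```

View pics/c2.png

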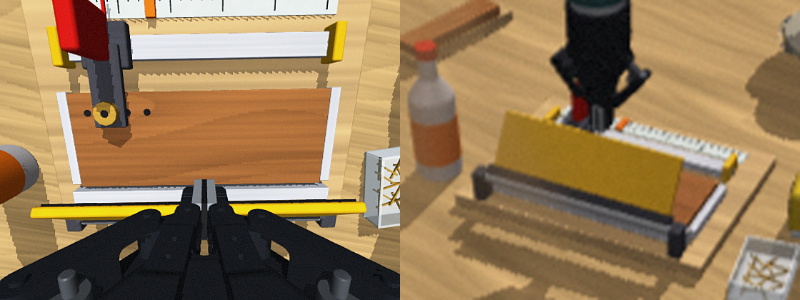

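```bash
cat > ang.py <<'E'
from h import *
p=np.load('jig.npy')
W=lambda P:R.from_euler('z',p[2]).apply(P)+[p[0],p[1],0]
def edge(a,y,n): return [.112-.087*np.cos(a)+n*np.sin(a),y,.05+.087*np.sin(a)+n*np.cos(a)]
E
python3 - <<'E'
from ang import *
import cv2
jig()
for a in [1,1.1,1.2,1.3,1.4,1.5]:
    print(a,np.round(proj('wrist',W([edge(a,y,n) for y in(.12,-.12) for n in (.002,-.006)])).ravel()/1.4), np.round((proj('scene',W([edge(a,y,.002) for y in(.12,-.12)]))-[190,140])*[400/160,2.5]+[400,0]).ravel())
E
```

```text
t 5.0 jig [0.0493 0.0048 0.1067] F [-0.9  0.6  0.2] w -0.0 rot to go(tool,deg) [ 0.1 -0.1 -0.9] q [-0.2   0.34  1.7   0.    1.1  -1.95]
1 [370. 215. 368. 203.  26. 220.  29. 208.] [682. 155. 505. 107.]
1.1 [373. 228. 371. 216.  24. 233.  26. 221.] [679. 156. 501. 107.]
1.2 [374. 241. 373. 229.  23. 246.  24. 234.] [677. 157. 498. 108.]
1.3 [375. 254. 374. 242.  23. 259.  23. 247.] [674. 159. 494. 110.]
1.4 [374. 266. 375. 255.  24. 271.  23. 260.] [670. 162. 490. 112.]
1.5 [373. 277. 374. 267.  26. 282.  24. 272.] [667. 165. 487. 115.]
```

Request:
send_rows --plan '[{"linear":[0,-0.005,-0.03],"delta_rot":[0,0,-0.4],"fingers":0},{"linear":[0,0,-0.03],"delta_rot":[0,0,-0.4],"fingers":0},{"linear":[0,0,-0.01],"delta_rot":[0,0,0],"fingers":0},{"linear":[0,0.03,0],"delta_rot":[0,0,0],"fingers":0},{"linear":[0,0.03,0],"delta_rot":[0,0,0],"fingers":0},{"linear":[0,0.026,0],"delta_rot":[0,0,0],"fingers":0},{"linear":[0,0,0.02],"delta_rot":[0,0,0],"fingers":0},{"linear":[0,0,0.02],"delta_rot":[0,0,0],"fingers":0},{"linear":[0,0,0.02],"delta_rot":[0,0,0],"fingers":0},{"linear":[0,0,0.01],"delta_rot":[0,0,0],"fingers":0},{"linear":[0,0,0],"delta_rot":[0,0,0],"fingers":0}]'

```text
clock: 5.92
position: [0.6519, -0.0249, 0.102]
ee_rot: [0.001, 0.635, 0.773, 0.004]
contact_force: [0.2, 0.2, 0.3]
width: -0.0001
```

```bash
python3 -c "
from h import *
shift([.097,0,.117])"
```

```text
t 5.92 jig [0.1422 0.0055 0.102 ] F [0.2 0.2 0.3] w -0.0001 rot to go(tool,deg) [ 0.5 -0.2 -0. ] q [-0.15  0.46  1.51  0.01  1.16 -1.92]
tool shift to [0.097, 0, 0.117] [-0.0054 -0.0451 -0.0154]
```

Request:
send_rows --plan '[{"linear":[-0.001,-0.012,-0.002],"delta_rot":[0,0,0],"fingers":0},{"linear":[-0.001,-0.012,-0.002],"delta_rot":[0,0,0],"fingers":0},{"linear":[-0.001,-0.01,-0.002],"delta_rot":[0,0,0],"fingers":0},{"linear":[0,-0.006,0],"delta_rot":[0,0,0],"fingers":0},{"linear":[0,-0.005,0],"delta_rot":[0,0,0],"fingers":0}]'

```text
clock: 6.33
position: [0.6079, -0.037, 0.1081]
ee_rot: [0.002, 0.635, 0.773, 0.005]
contact_force: [0.3, -0.2, 0.2]
width: -0.0002
```

```bash
cat >> ang.py <<'E'
def contact():
    tj,_=jig()
    for a in np.arange(1.2,-.01,-.1): # tip front-corner vs face
        pass
E
python3 -c "
from h import *
shift([.09,0,.112])"
```

```text
t 6.33 jig [0.0967 0.0021 0.1081] F [ 0.3 -0.2  0.2] w -0.0002 rot to go(tool,deg) [ 0.6 -0.2 -0. ] q [-0.18  0.4   1.6   0.01  1.13 -1.95]
tool shift to [0.09, 0, 0.112] [-0.0021 -0.0066 -0.004 ]
```

Request:
send_rows --plan '[{"linear":[0,-0.005,0.001],"delta_rot":[0,0,0],"fingers":0},{"linear":[0,-0.005,0.002],"delta_rot":[0,0,0],"fingers":0},{"linear":[0,-0.005,0.003],"delta_rot":[0,0,0],"fingers":0}]'

```text
clock: 6.58
position: [0.5931, -0.0406, 0.1044]
ee_rot: [0.004, 0.635, 0.772, 0.007]
contact_force: [0.5, 0.0, -0.1]
width: -0.0002
```

```bash
python3 -c "
from ang import *
shift([.08,0,.1])
b=save('wrist','w3.png')
for a in [.4,.5,.6,.7,.8,.9,1,1.1,1.2]:
    print(a,np.round(proj('wrist',W([edge(a,y,n) for y in(.12,-.12) for n in (.002,-.006)])).ravel()))
"
```

```text
t 6.58 jig [0.0814 0.0014 0.1044] F [ 0.5  0.  -0.1] w -0.0002 rot to go(tool,deg) [ 0.9 -0.1 -0.1] q [-0.19  0.38  1.65  0.01  1.1  -1.96]
tool shift to [0.08, 0, 0.1] [-0.0015 -0.0015  0.0043]
0.4 [500. 165. 493. 158.  64. 166.  72. 159.]
0.5 [509. 174. 501. 165.  56. 175.  63. 166.]
0.6 [517. 186. 509. 175.  48. 187.  55. 176.]
0.7 [524. 199. 517. 187.  40. 200.  47. 187.]
0.8 [531. 214. 525. 200.  33. 215.  39. 201.]
0.9 [537. 231. 532. 215.  27. 232.  32. 216.]
1 [542. 249. 538. 233.  22. 250.  26. 234.]
1.1 [545. 268. 542. 251.  19. 270.  21. 252.]
1.2 [547. 288. 546. 270.  17. 289.  18. 271.]
```

View pics/w3.png

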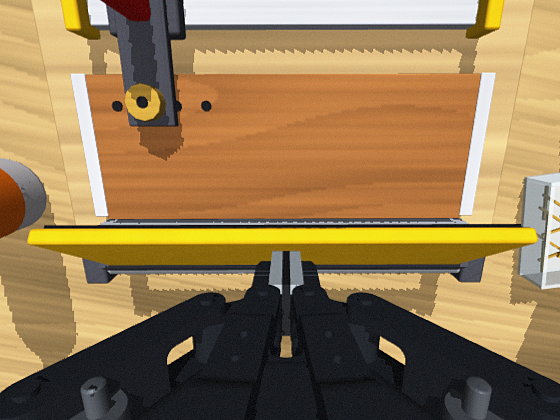

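Request:
send_rows --plan '[{"linear":[0,-0.004,0.004],"delta_rot":[0,0,0],"fingers":0},{"linear":[0,-0.004,0.004],"delta_rot":[0,0,0],"fingers":0},{"linear":[0,-0.004,0.004],"delta_rot":[0,0,0],"fingers":0}]'

```text
clock: 6.88
position: [0.5812, -0.0431, 0.0919]
ee_rot: [0.005, 0.635, 0.772, 0.007]
contact_force: [0.9, -0.2, 1.8]
width: -0.0002
```

```bash
cat > band.py <<'E'
from ang import *
def flap():
    jig(); im=manip.get_image('wrist'); h=cv2.cvtColor(im,cv2.COLOR_RGB2HSV)
    for u in (120,450):
        c=h[:,u]; v=np.where((abs(c[:,0].astype(int)-26)<6)&(c[:,1]>200)&(c[:,2]>150))[0]
        print(u,(v.min(),v.max(),len(v)) if len(v) else None,end=' ')
    A=np.arange(0,1.25,.05)
    print([(round(a,2),round(proj('wrist',W([edge(a,.05,.002)]))[0,1])) for a in A])
if __name__=="__main__": flap()
E
python3 band.py
```

```text
t 6.88 jig [0.0693 0.0013 0.0919] F [ 0.9 -0.2  1.8] w -0.0002 rot to go(tool,deg) [ 1.1 -0.1 -0.1] q [-0.2   0.37  1.69  0.01  1.06 -1.97]
120 (np.int64(230), np.int64(282), 47) 450 (np.int64(230), np.int64(283), 31) [(np.float64(0.0), 168), (np.float64(0.05), 169), (np.float64(0.1), 171), (np.float64(0.15), 173), (np.float64(0.2), 176), (np.float64(0.25), 179), (np.float64(0.3), 182), (np.float64(0.35), 187), (np.float64(0.4), 191), (np.float64(0.45), 196), (np.float64(0.5), 202), (np.float64(0.55), 208), (np.float64(0.6), 215), (np.float64(0.65), 223), (np.float64(0.7), 231), (np.float64(0.75), 239), (np.float64(0.8), 248), (np.float64(0.85), 257), (np.float64(0.9), 267), (np.float64(0.95), 276), (np.float64(1.0), 287), (np.float64(1.05), 297), (np.float64(1.1), 307), (np.float64(1.15), 318), (np.float64(1.2), 328)]
```

Request:
send_rows --plan '[{"linear":[0,-0.004,0.005],"delta_rot":[0,0,0],"fingers":0},{"linear":[0,-0.003,0.005],"delta_rot":[0,0,0],"fingers":0},{"linear":[0,-0.003,0.006],"delta_rot":[0,0,0],"fingers":0}]'

```text
clock: 7.18
position: [0.5704, -0.0453, 0.0741]
ee_rot: [0.005, 0.635, 0.772, 0.007]
contact_force: [0.4, -0.4, 2.3]
width: 0.0
```

```bash
python3 band.py
```

```text
t 7.18 jig [0.0583 0.0012 0.0741] F [ 0.4 -0.4  2.3] w 0.0 rot to go(tool,deg) [ 1. -0. -0.] q [-0.21  0.38  1.74  0.01  1.01 -1.98]
120 (np.int64(224), np.int64(307), 84) 450 (np.int64(223), np.int64(306), 84) [(np.float64(0.0), 192), (np.float64(0.05), 194), (np.float64(0.1), 196), (np.float64(0.15), 199), (np.float64(0.2), 203), (np.float64(0.25), 207), (np.float64(0.3), 211), (np.float64(0.35), 216), (np.float64(0.4), 222), (np.float64(0.45), 229), (np.float64(0.5), 236), (np.float64(0.55), 243), (np.float64(0.6), 252), (np.float64(0.65), 260), (np.float64(0.7), 270), (np.float64(0.75), 280), (np.float64(0.8), 290), (np.float64(0.85), 301), (np.float64(0.9), 312), (np.float64(0.95), 324), (np.float64(1.0), 336), (np.float64(1.05), 348), (np.float64(1.1), 360), (np.float64(1.15), 372), (np.float64(1.2), 384)]
```

```bash
python3 - <<'E'
from ang import *
a=save('wrist','w4.png');s=save('scene','s4.png')
f=lambda i:cv2.resize(i,(560,420),interpolation=cv2.INTER_CUBIC)
cv2.imwrite('pics/c4.png',cv2.resize(np.hstack([a,f(s[140:260,190:350])])[:,:,::-1],(800,300)))
s=manip.get_state();q=s["ee_rot"];r=R.from_quat([q[1],q[2],q[3],q[0]])
for d in (0,.006,.025):
    P=np.array(s["position"])+r.apply([0,0,d]); print(d,P,proj('wrist',P)/1.4,proj('scene',P),'scene crop',(proj('scene',P)-[190,140])*2.5+[400,0])
print(manip.camera_info('wrist'))
E
```

```text
0 [ 0.56938674 -0.0450915   0.07343592] [[204.45039582 183.83265434]] [[268.8354549  204.32619717]] scene crop [[597.08863726 160.81549293]]
0.006 [ 0.56947254 -0.04506324  0.0674366 ] [[204.43368788 180.77028932]] [[268.88182069 205.92273561]] scene crop [[597.20455172 164.80683901]]
0.025 [ 0.56974424 -0.04497374  0.04843875] [[204.38741014 172.28813362]] [[269.02732848 210.93308474]] scene crop [[597.56832121 177.33271185]]
{'K': array([[313.25190996,   0.        , 285.6956401 ],
       [  0.        , 313.25190996, 214.26043818],
       [  0.        ,   0.        ,   1.        ]]), 'rvec': array([-1.87186393, -2.27540357, -0.32577941]), 'tvec': array([ 0.15431022, -0.52558243,  0.08586974])}
```

View pics/c4.png

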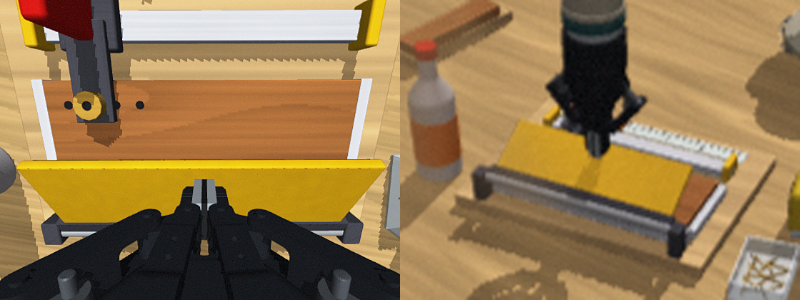

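Request:
send_rows --plan '[{"linear":[0,-0.002,0.005],"delta_rot":[0,0,0],"fingers":0},{"linear":[0,-0.002,0.005],"delta_rot":[0,0,0],"fingers":0},{"linear":[0,-0.001,0.005],"delta_rot":[0,0,0],"fingers":0}]'

```text
clock: 7.58
position: [0.5654, -0.0463, 0.0583]
ee_rot: [0.005, 0.635, 0.772, 0.007]
contact_force: [-0.2, 0.2, 1.8]
width: -0.0002
```

```bash
python3 band.py
```

```text
t 7.58 jig [0.0532 0.0013 0.0583] F [-0.2  0.2  1.8] w -0.0002 rot to go(tool,deg) [ 1.  -0.1 -0. ] q [-0.21  0.39  1.77  0.01  0.97 -1.98]
120 (np.int64(218), np.int64(324), 107) 450 (np.int64(218), np.int64(323), 105) [(np.float64(0.0), 205), (np.float64(0.05), 208), (np.float64(0.1), 211), (np.float64(0.15), 215), (np.float64(0.2), 219), (np.float64(0.25), 224), (np.float64(0.3), 229), (np.float64(0.35), 235), (np.float64(0.4), 242), (np.float64(0.45), 250), (np.float64(0.5), 258), (np.float64(0.55), 267), (np.float64(0.6), 277), (np.float64(0.65), 287), (np.float64(0.7), 298), (np.float64(0.75), 310), (np.float64(0.8), 322), (np.float64(0.85), 335), (np.float64(0.9), 348), (np.float64(0.95), 362), (np.float64(1.0), 375), (np.float64(1.05), 389), (np.float64(1.1), 403), (np.float64(1.15), 417), (np.float64(1.2), 431)]
```

Request:
send_rows --plan '[{"linear":[0,-0.001,0.005],"delta_rot":[0,0,0],"fingers":0},{"linear":[0,0,0.005],"delta_rot":[0,0,0],"fingers":0},{"linear":[0,0,0.003],"delta_rot":[0,0,0],"fingers":0}]'

```text
clock: 7.88
position: [0.5634, -0.0465, 0.0429]
ee_rot: [0.004, 0.635, 0.773, 0.006]
contact_force: [-1.1, -0.4, 1.5]
width: -0.0003
```

```bash
python3 band.py
```

```text
t 7.88 jig [0.0512 0.0015 0.0429] F [-1.1 -0.4  1.5] w -0.0003 rot to go(tool,deg) [ 0.8 -0.1 -0. ] q [-0.21  0.41  1.79  0.01  0.94 -1.98]
120 (np.int64(215), np.int64(331), 117) 450 (np.int64(215), np.int64(330), 116) [(np.float64(0.0), 216), (np.float64(0.05), 219), (np.float64(0.1), 223), (np.float64(0.15), 227), (np.float64(0.2), 232), (np.float64(0.25), 238), (np.float64(0.3), 244), (np.float64(0.35), 251), (np.float64(0.4), 259), (np.float64(0.45), 268), (np.float64(0.5), 278), (np.float64(0.55), 289), (np.float64(0.6), 300), (np.float64(0.65), 312), (np.float64(0.7), 325), (np.float64(0.75), 339), (np.float64(0.8), 354), (np.float64(0.85), 369), (np.float64(0.9), 385), (np.float64(0.95), 401), (np.float64(1.0), 417), (np.float64(1.05), 434), (np.float64(1.1), 450), (np.float64(1.15), 466), (np.float64(1.2), 482)]
```

Request:
send_rows --plan '[{"linear":[0,0,0.003],"delta_rot":[0,0,0],"fingers":0},{"linear":[0,0,0.003],"delta_rot":[0,0,0],"fingers":0}]'

```text
clock: 8.1
position: [0.5634, -0.0464, 0.0378]
ee_rot: [0.004, 0.635, 0.773, 0.006]
contact_force: [-8.5, 1.0, 35.5]
width: -0.0
```

```bash
python3 band.py|cut -c1-400
```

```text
t 8.1 jig [0.0512 0.0015 0.0378] F [-8.5  1.  35.5] w -0.0 rot to go(tool,deg) [ 0.8 -0.1 -0. ] q [-0.21  0.41  1.79  0.01  0.93 -1.98]
120 (np.int64(215), np.int64(331), 117) 450 (np.int64(214), np.int64(330), 117) [(np.float64(0.0), 218), (np.float64(0.05), 221), (np.float64(0.1), 225), (np.float64(0.15), 230), (np.float64(0.2), 235), (np.float64(0.25), 241), (np.float64(0.3), 248), (np.float64(0.35), 255), (np.float64(0.4), 264), (np.float64(0.45), 273), (np.float64(0.5), 283), (np.float64(0.55), 294), (np.float64(0.6), 306), (
```

Request:
send_rows --plan '[{"linear":[0,0,-0.03],"delta_rot":[-1,0,0],"fingers":0},{"linear":[0,0,-0.035],"delta_rot":[0,0,0],"fingers":0.055},{"linear":[0,0,-0.035],"delta_rot":[0,0,0],"fingers":0.055},{"linear":[0,0,-0.03],"delta_rot":[0,0,0],"fingers":0.055},{"linear":[-0.02,-0.03,0],"delta_rot":[0,0,0],"fingers":0.055},{"linear":[-0.022,-0.03,0],"delta_rot":[0,0,0],"fingers":0.055},{"linear":[-0.022,-0.03,0],"delta_rot":[0,0,0],"fingers":0.055},{"linear":[-0.022,-0.018,0],"delta_rot":[0,0,0],"fingers":0.055},{"linear":[0,0,0],"delta_rot":[0,0,0],"fingers":0.055}]'

```text
clock: 8.9
position: [0.4713, -0.154, 0.1699]
ee_rot: [0.012, 0.632, 0.775, 0.014]
contact_force: [0.1, 0.3, -0.3]
width: 0.0552
```

```bash
python3 - <<'E'
from ang import *
shift([-.06,p[3],.1])
a=save('wrist','w5.png');s=save('top','t5.png');b=save('scene','s5.png')
f=lambda i:cv2.resize(i,(560,420),interpolation=cv2.INTER_CUBIC)
cv2.imwrite('pics/c5.png',cv2.resize(np.hstack([a,f(b[140:260,190:350])])[:,:,::-1],(800,300)))
print('flap edges',[(x,np.round((proj('scene',W([edge(x,y,.002) for y in(.12,-.12)]))-[190,140])*2.5+[400,0]).ravel()) for x in(0,.06,.12,.2)])
print(proj('wrist',W([[-.06,p[3],.1],[-.1,p[4],.025],[-.106,p[3],.032]]))/1.4)
s=manip.get_state();q=s["ee_rot"];r=R.from_quat([q[1],q[2],q[3],q[0]])
for d in (0,.025): print(d,proj('wrist',np.array(s["position"])+r.apply([0,0,d]))/1.4,(proj('scene',np.array(s["position"])+r.apply([0,0,d]))-[190,140])*2.5+[400,0])
E
```

```text
t 8.9 jig [-0.0601 -0.0862  0.1699] F [ 0.1  0.3 -0.3] w 0.0552 rot to go(tool,deg) [2.1 0.  0.4] q [-0.47  0.17  1.77  0.02  1.17 -2.26]
tool shift to [-0.06, np.float64(-0.08592379458900644), 0.1] [ 0.0003 -0.0025  0.0699]
flap edges [(0, array([696., 185., 525., 138.])), (0.06, array([696., 182., 525., 134.])), (0.12, array([695., 179., 525., 131.])), (0.2, array([695., 175., 524., 127.]))]
[[201.29953119 152.49408569]
 [233.31559696 106.52089332]
 [201.92137041 102.03067182]]
0 [[204.46191343 183.86760765]] [[577.44697142  35.32116069]]
0.025 [[204.39872548 172.32115869]] [[577.88369038  52.56752158]]
```

View pics/c5.png

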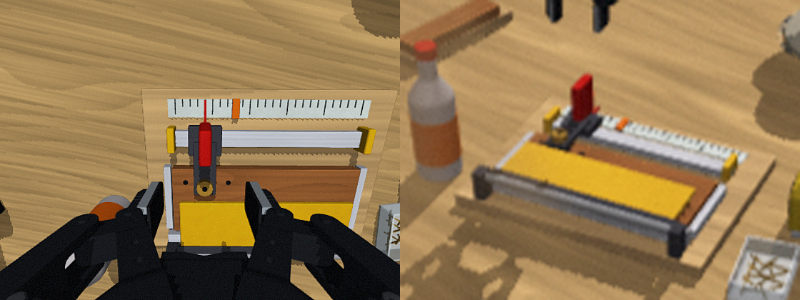

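Request:
send_rows --plan '[{"linear":[0,0,0.025],"delta_rot":[1.0,0,0],"fingers":0.055},{"linear":[0,0,0.025],"delta_rot":[1.0,0,0],"fingers":0.055},{"linear":[0,0,0.025],"delta_rot":[0,0,0],"fingers":0.055},{"linear":[0,0,0.02],"delta_rot":[0,0,0],"fingers":0.055},{"linear":[0,0,0],"delta_rot":[0,0,0],"fingers":0.055}]'

```text
clock: 9.47
position: [0.4826, -0.1454, 0.073]
ee_rot: [0.003, 0.629, 0.777, 0.005]
contact_force: [-0.9, -0.3, -0.3]
width: 0.0549
```

```bash
python3 - <<'E'
from ang import *
shift([-.06,p[3],.07])
a=save('wrist','w6.png');b=save('scene','s6.png')
f=lambda i:cv2.resize(i,(560,420),interpolation=cv2.INTER_CUBIC)
cv2.imwrite('pics/c6.png',cv2.resize(np.hstack([a,f(b[160:220,230:310])])[:,:,::-1],(800,300)))
s=manip.get_state();q=s["ee_rot"];r=R.from_quat([q[1],q[2],q[3],q[0]])
g=lambda P:(proj('scene',P)-[230,160])*5+[400,0]
print(g(s["position"]),g(W([[-.06,p[3],z] for z in(.044,.1)])))
print(proj('wrist',W([[-.06,p[3],.1],[-.1,p[4],.025],[-.106,p[3],.032]]))/1.4)
E
```

```text
t 9.47 jig [-0.0473 -0.0798  0.073 ] F [-0.9 -0.3 -0.3] w 0.0549 rot to go(tool,deg) [ 0.7 -0.   0.8] q [-0.44  0.29  1.88  0.01  0.96 -2.22]
tool shift to [-0.06, np.float64(-0.08592379458900644), 0.07] [-0.0059 -0.0129  0.0028]
[[554.16477461 103.5104343 ]] [[560.13364063 131.47042392]
 [556.98207031  60.24369594]]
[[197.54270496 178.49514456]
 [245.89881374 105.75280286]
 [200.22862771  98.61193256]]
```

View pics/c6.png

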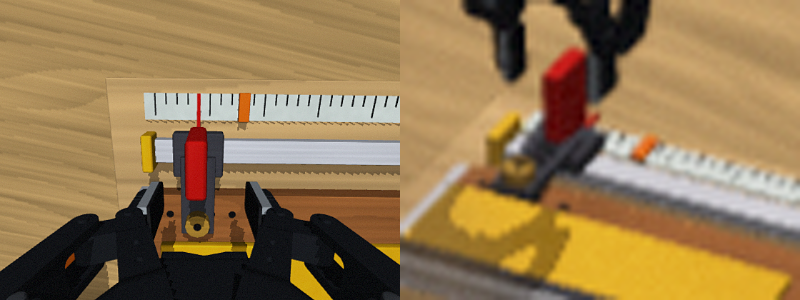

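Request:
send_rows --plan '[{"linear":[-0.007,-0.013,0],"delta_rot":[0.7,0,0.8],"fingers":0.055},{"linear":[0,0,0],"delta_rot":[0,0,0],"fingers":0.055},{"linear":[0,0,0.008],"delta_rot":[0,0,0],"fingers":0.055},{"linear":[0,0,0.006],"delta_rot":[0,0,0],"fingers":0.055}]'

```text
clock: 9.9
position: [0.4771, -0.158, 0.0665]
ee_rot: [0.007, 0.634, 0.773, 0.001]
contact_force: [-0.7, 0.2, -0.2]
width: 0.0548
```

```bash
python3 -c "
from ang import *
shift([-.06,p[3]-.001,.05])"
```

```text
t 9.9 jig [-0.0551 -0.0912  0.0665] F [-0.7  0.2 -0.2] w 0.0548 rot to go(tool,deg) [0.7 0.5 0.1] q [-0.46  0.3   1.89 -0.    0.94 -2.23]
tool shift to [-0.06, np.float64(-0.08692379458900644), 0.05] [ 0.0044 -0.0051  0.0164]
```

Request:
send_rows --plan '[{"linear":[0.004,-0.005,0.006],"delta_rot":[0.4,0.5,0],"fingers":0.055},{"linear":[0,0,0.006],"delta_rot":[0.3,0,0],"fingers":0.055},{"linear":[0,0,0],"delta_rot":[0,0,0],"fingers":0.055}]'

```text
clock: 10.15
position: [0.4708, -0.1552, 0.0533]
ee_rot: [-0.0, 0.635, 0.773, -0.0]
contact_force: [0.9, -0.6, -0.1]
width: 0.055
```

```bash
python3 - <<'E'
from ang import *
shift([-.06,p[3]-.001,.05])
a=save('wrist','w7.png');b=save('scene','s7.png')
f=lambda i:cv2.resize(i,(560,420),interpolation=cv2.INTER_CUBIC)
cv2.imwrite('pics/c7.png',cv2.resize(np.hstack([a,f(b[160:220,230:310])])[:,:,::-1],(800,300)))
E
```

```text
t 10.15 jig [-0.0608 -0.0872  0.0533] F [ 0.9 -0.6 -0.1] w 0.055 rot to go(tool,deg) [-0.  0. -0.] q [-0.46  0.31  1.91 -0.    0.92 -2.22]
tool shift to [-0.06, np.float64(-0.08692379458900644), 0.05] [0.0003 0.0008 0.0033]
```

View pics/c7.png

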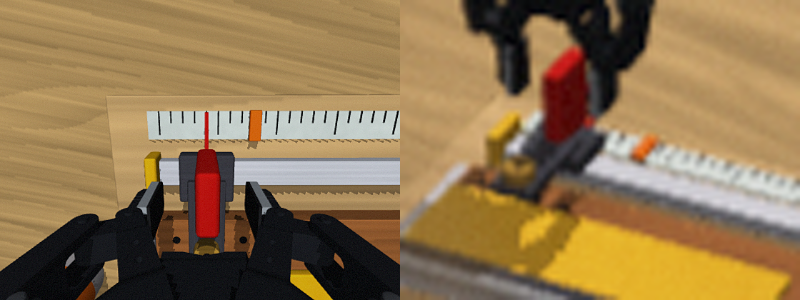

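Request:
send_rows --force 70 --plan '[{"linear":[0,0,0],"delta_rot":[0,0,0],"fingers":0.0},{"linear":[0,0,0],"delta_rot":[0,0,0],"fingers":0.0},{"linear":[0,0,0],"delta_rot":[0,0,0],"fingers":0.0},{"linear":[0,0,0],"delta_rot":[0,0,0],"fingers":0.0},{"linear":[0,0,0],"delta_rot":[0,0,0],"fingers":0.0},{"linear":[0,0,0],"delta_rot":[0,0,0],"fingers":0.0}]'

```text
clock: 10.75
position: [0.4711, -0.1532, 0.0544]
ee_rot: [-0.001, 0.635, 0.773, 0.001]
contact_force: [-0.3, -0.6, -1.0]
width: 0.013
```

```bash
cat > mk.py <<'E'
from ang import *
def cent(m): v,u=np.nonzero(m); return u,v
def run():
    jig(); im=manip.get_image('wrist'); h=cv2.cvtColor(im,cv2.COLOR_RGB2HSV).astype(int)
    red=((h[...,0]<5)|(h[...,0]>174))&(h[...,1]>170)&(h[...,2]>100); org=(h[...,0]>=7)&(h[...,0]<=16)&(h[...,1]>200)&(h[...,2]>150)
    n,l,st,c=cv2.connectedComponentsWithStats(org[:260].astype(np.uint8))
    for i in range(1,n):
        if st[i,4]>60: print('orange',st[i],c[i])
    # red needle: rows where width small
    rows=[(v,np.nonzero(red[v])[0]) for v in range(260)]
    nd=[(v,u.mean()) for v,u in rows if 2<=len(u)<=9 and u.max()-u.min()<10]
    nd=nd[:20]; print('needle',nd[:3],nd[-1:])
    return nd
if __name__=="__main__": run(); cv2.imwrite('pics/w8.png',manip.get_image('wrist')[:,:,::-1])
E
python3 mk.py
```

```text
t 10.75 jig [-0.0601 -0.0853  0.0544] F [-0.3 -0.6 -1. ] w 0.013 rot to go(tool,deg) [ 0.  -0.1 -0. ] q [-0.46  0.31  1.91  0.    0.92 -2.22]
orange [345 153  18  43 678] [353.78613569 173.85103245]
needle [(156, np.float64(285.5)), (157, np.float64(285.5)), (158, np.float64(285.5))] [(175, np.float64(285.5))]
```

```bash
cat >> mk.py <<'E'
def jy(u,v,z): return R.from_euler('z',p[2]).inv().apply(onz('wrist',(u,v),z)-[p[0],p[1],0])
E
python3 - <<'E'
from mk import *
print(jy(285.5,157,.033),jy(353.8,165,.025),jy(353.8,174,.025),jy(345,165,.025),jy(363,165,.025))
E
```

```text
[-0.1114805  -0.08559764  0.033     ] [-0.10609511 -0.04533481  0.025     ] [-0.10078289 -0.04503185  0.025     ] [-0.10609977 -0.05052335  0.025     ] [-0.10609025 -0.03990943  0.025     ]
```

Request:
send_rows --plan '[{"linear":[0.005,0,0],"delta_rot":[0,0,0],"fingers":0.0},{"linear":[0.005,0,0],"delta_rot":[0,0,0],"fingers":0.0},{"linear":[0.005,0,0],"delta_rot":[0,0,0],"fingers":0.0},{"linear":[0.005,0,0],"delta_rot":[0,0,0],"fingers":0.0},{"linear":[0.005,0,0],"delta_rot":[0,0,0],"fingers":0.0},{"linear":[0.005,0,0],"delta_rot":[0,0,0],"fingers":0.0},{"linear":[0.005,0,0],"delta_rot":[0,0,0],"fingers":0.0},{"linear":[0.003,0,0],"delta_rot":[0,0,0],"fingers":0.0},{"linear":[0,0,0],"delta_rot":[0,0,0],"fingers":0.0}]'

```text
clock: 11.6
position: [0.4639, -0.117, 0.0544]
ee_rot: [0.002, 0.634, 0.773, -0.002]
contact_force: [0.2, -4.8, -2.5]
width: 0.0127
```

```bash
python3 - <<'E'
from mk import *
nd=run(); cv2.imwrite('pics/w9.png',manip.get_image('wrist')[:,:,::-1])
print(jy(nd[0][1],nd[0][0],.033))
E
```

```text
t 11.6 jig [-0.0601 -0.0484  0.0544] F [ 0.2 -4.8 -2.5] w 0.0127 rot to go(tool,deg) [0.  0.3 0.1] q [-0.39  0.29  1.95 -0.01  0.9  -2.15]
orange [285 153  16  43 516] [294.42635659 173.43410853]
needle [(156, np.float64(286.0)), (157, np.float64(286.0)), (158, np.float64(286.0))] [(175, np.float64(286.0))]
[-0.11205939 -0.04899118  0.033     ]
```

View pics/w9.png

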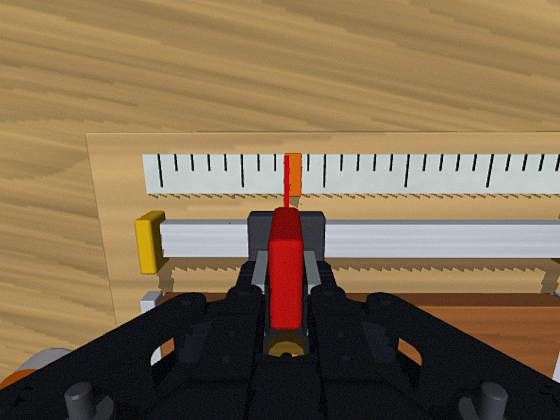

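Request:
send_rows --plan '[{"linear":[0.003,0,0],"delta_rot":[0,0.3,0],"fingers":0.0},{"linear":[0.0015,0,0],"delta_rot":[0,0,0],"fingers":0.0},{"linear":[0,0,0],"delta_rot":[0,0,0],"fingers":0.0}]'

```text
clock: 11.95
position: [0.4632, -0.1139, 0.0544]
ee_rot: [0.001, 0.634, 0.773, -0.001]
contact_force: [-0.5, -4.8, -2.8]
width: 0.0126
```

```bash
python3 - <<'E'
from mk import *
nd=run(); print(jy(nd[0][1],nd[0][0],.033)); jig()
E
```

```text
t 11.95 jig [-0.0601 -0.0452  0.0544] F [-0.5 -4.8 -2.8] w 0.0126 rot to go(tool,deg) [0.  0.2 0.1] q [-0.39  0.29  1.95 -0.    0.9  -2.15]
orange [279 153  17  43 436] [287.53669725 173.07798165]
needle [(156, np.float64(286.0)), (157, np.float64(286.0)), (158, np.float64(286.0))] [(175, np.float64(286.0))]
[-0.11207082 -0.04550818  0.033     ]
t 12.0 jig [-0.0601 -0.0453  0.0544] F [ 0.1 -5.  -2.9] w 0.0133 rot to go(tool,deg) [0.  0.2 0.1] q [-0.39  0.29  1.95 -0.    0.9  -2.15]
```

```bash
python3 - <<'E'
from mk import *
for i in range(16): im=manip.get_image('wrist')
nd=run(); b=save('scene','s9.png'); t=save('top','t9.png')
print([(q["extent"],q["p"]) for n in("panel","hold_down") for q in manip.find_in(n,"top")[:1]])
f=lambda i:cv2.resize(i,(400,300),interpolation=cv2.INTER_CUBIC)
cv2.imwrite('pics/c9.png',np.hstack([f(t[165:275,225:370]),f(b[140:260,190:350])])[:,:,::-1])
E
```

```text
t 12.8 jig [-0.0601 -0.0453  0.0544] F [-0.3 -4.7 -3.6] w 0.0131 rot to go(tool,deg) [0.  0.2 0.1] q [-0.39  0.29  1.95 -0.    0.9  -2.15]
orange [280 153  16  43 469] [288.01492537 172.85501066]
needle [(156, np.float64(286.0)), (157, np.float64(286.0)), (158, np.float64(286.0))] [(175, np.float64(286.0))]
[([254.2, 206.4, 326.0, 235.3], 0.62), ([254.4, 181.7, 325.7, 218.2], 0.6)]
```

View pics/c9.png

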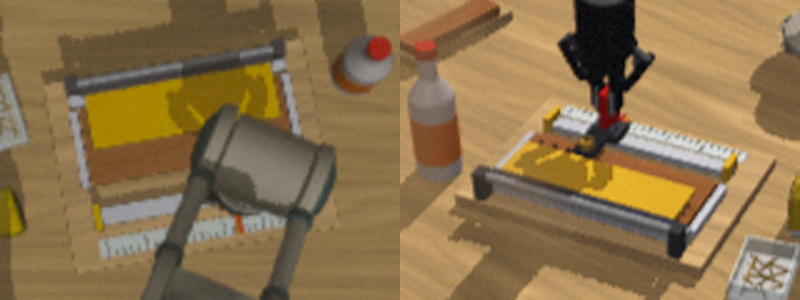

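```bash
python3 -c "
from h import *
manip.sign_off()"
```

```text
the job is handed in; nothing more can be done
```

The job is handed in at about 13 s of the 50 s allowed: the flap is down and the gripper is still holding the guide with the pointer over the orange mark. No verdict is reported, so this rests on my own last checks.

**What I did**
- I swung the yellow flap down from behind until it met its stop, which showed as about 35 N of push. The first sweep slid over the flap's free edge with a brief force reading of about 41 N, so I repeated it lower down.
- I then pinched the red grip at 70 N and pulled the guide about 40 mm along the rail. It is held there against the spring.

**Last checks**
- **Pointer:** it stands about 1 mm from the middle of the mark, and the arm did not drift over the last 0.8 s.
- **Grip:** the fingers are about 13 mm open on the grip, and the wrist feels a pull of about 5 N from the spring.
- **Flap and panel:** the scene and top pictures show the flap flat and the panel in its nest.
- **Other things on the bench:** the bottle, brads and tape show no sign of having moved. I did not check the drill, pencils and offcuts separately at the end.

**What disagreed**
- **Fingertips:** they sat about 10–15 mm above the TCP height I measured, not 25 mm below it as stated. I went by contact and pictures instead.
- **Scene camera:** it was off by up to about 8 mm against my estimate of the jig's position. The pointer was judged from the wrist camera alone.

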